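Lift the sun-hot planter lid with the lid lifter

ROBOT

A 7-joint arm with a two-finger parallel gripper is mounted at the origin on the work surface. World frame = base frame: x ahead of the robot, y to its left, z up, the work surface at z = 0. Lengths are in mm, angles in rad, forces in N, time in s.
With the tool pointing down it reaches from about 400 to 900 mm from the base axis. Payload 5.5 kg.
Tool frame: the origin (TCP) lies at the very end of the fingers, on their centre line; the grasp point (between the pads) lies 19 mm behind it; z points along the fingers, y is the line along which they close (so a half turn about z gives the same grasp; the last joint's range is limited). The gripper opens to 92 mm and grips with 3 to 60 N. Pads are 19 mm wide; open, the fingers measure 130 mm over their backs; the gripper's body (75 mm by 190 mm) begins 47 mm behind the grasp point.
Start: joints at [1.613, 0.501, -0.427, 1.55, 0.221, 1.138, -0.21], TCP at [142.391, -634.212, 226.729] pointing down, gripper open.
Joint ranges: [-2.88, 2.88], [-0.31, 2.03], [-1.54, 1.56], [0.2, 2.42], [-1.41, 4.55], [0.19, 2.02], [-2.57, 2.57]. Speed limits (rad/s): [2.57, 2.57, 3.14, 3.14, 3.14, 3.14, 3.14].

INTERFACE

Orientations are given as a unit quaternion [w, x, y, z].
In Python, from cell import telemetry, cams, ticket, nets gives the robot as it stands. The module is installed in compiled form; this text tells all that it offers.
- The arm moves only by the tool drive_tool, never from a script. Its argument "increments" is a list of rows, each a list of 4 numbers: the shift along the world's x, y, z as a fraction of full scale, then the turn about the world's z as a fraction of full scale. A call has 1 to 10 rows; each row shifts and turns the commanded pose from where the row before left it; what a row does not reach is not made up. Full scale, the value 1, is 250 mm for a shift and 360 degrees for a turn. A row lasts 1/8 s, in which the tool goes at most 62.5 mm and 10.7 degrees, less where a joint would pass 70% of its speed; a pose out of reach is approached as far as the arm can. A call with a number of a shift or a turn outside -1 to 1 is refused whole. A call with a gripper value outside its range is refused whole. "jaw" is the opening, from 0 (shut) to 1 (fully open), set as the call begins (left out, the last holds). The fingers move at their own pace and stop on an object; "squeeze" is the grip in N (left out, the last holds). Time passes only in rows, so rows that do not move let the fingers close. It gives the time, the measured TCP pose, the force, the opening and the grip force at its end, in the units of the state.
- telemetry.observe(): the state, without advancing time (a new reading comes with each control period).
- cams.get_image(name): name is "scene" or "top" or "wrist"; returns the picture (480x640x3 uint8, red, green, blue); there is no depth.
- cams.calibration(name): a dict with "K" (3x3 intrinsics, pixels), "k1" (the pictures are not rectified: a ray, as slopes to the right and down, at radius r is drawn at 1 + k1 r^2 times it, then the intrinsics apply), "world_from_camera" (4x4, takes a point from camera to world coordinates). Camera axes: x right, y down, z forward; pixel columns grow to the right and rows downward; lengths in mm; the calibration is good to about 2 mm. A picture is of the moment at which its call begins: read the wrist's pose just before it. calibration takes no time and is no camera call; for the wrist camera it gives the pose at the moment of the call.
- ticket.close_job(): hands the job in; it is judged then, once.
Trained networks look in the newest picture that a camera, given by its name, has taken for a name from the list of things; names that differ only in an ending like _2 or _b are one class to them, and where a whole thing is asked for, a point or a joint stands for the part that bears it (a point fixed in the world has none). Each returns a list of dicts, best first, with "conf" (0 to 1); they miss things now and then, are a little off and sometimes report something else, mostly with a low value. They report only what shows in the picture. A call takes as long as a camera call. They do not tell look-alikes from the thing itself.
- nets.boxes_of(thing, camera): "extent" ([left, top, right, bottom] in pixels, round what is visible of it).
The state is a dict: "time_s": time; "joints": joint angles; "joint_vel": joint speeds; "joint_torque": joint torques, N m; "ee_pos": TCP position; "tcp_rot": TCP orientation; "wrist_force": force on the tool from outside, world axes, zero at the start; "moment": the same for the moment, N m; "gripper_width": finger opening in mm; "grip_force": force on a finger pad.
Only numpy, scipy, OpenCV 4.12 (cv2) and the standard library are available. Lean on these libraries where they do the work, as an engineer would, in place of code of your own. Each camera call takes 0.05 s, during which the arm holds its last target. There are 200 camera calls.

TASK

The steel lid of the white planter is too hot to touch: take the wooden-handled lifter from its green stand, hook it under the lid's loop handle, and gently find by feel the spot along the loop where the lid balances, for it is heavier towards one end and you cannot see which. Lift the lid with the lifter, keeping it level all the way, set it softly and flat inside the terracotta saucer, then unhook the lifter and hang it back in its stand. Never touch the lid with the gripper, never tip it or force it, and leave the frog, scoop, watering can and clip where they are.

Things in the scene. Friction and masses are not known exactly. Their poses are not given: they have to be found in the camera images.
- lid: Flat round steel lid, 172 mm across, 10 mm thick, loose in the planter's mouth. Origin: centre of its underside, z up, x towards the brass plug. Mass 0.54 to 0.6 kg. A fixed unseen weight puts its centre of mass on the x axis, anywhere from x = -42 to +42 mm, new each time. Raised 2 or 3 mm away from there it pivots on its 86 mm radius edge; the lift force or the tilt tells where it balances.
- loop (a point): Middle of the underside of the lid's loop bar, 30 mm above the lid's underside; x along the bar, towards the plug. The bar is 8 x 8 mm, 128 mm long, on 8 mm square posts at x = +-60 mm; the clear window under it is 112 mm long and 20 mm high (down to the lid's top). Lifted more than about 4 mm from the balance point, the lid tips over the hook's edge.
- plug (a point): Top of the brass plug on the lid (a mark only, not always the heavy end), 75 mm from the middle in line with the loop; 18 mm across, 12 mm high.
- planter: White planter, 190 mm across, 125 mm tall, on a grey caster base with a red brake knob (brake on, it does not move). Origin: centre of its underside, 24 mm above the floor on the deck tile. The lid rests on an inner ledge 115 mm above the origin (radius 78 to 90 mm); the rim stands 10 mm above the ledge, so the lid's top is flush with it.
- saucer: Terracotta saucer, fixed, 200 mm across; origin at the centre of its underside, on the floor. Inner floor 8 mm above the origin, inner radius 91 mm, rim 20 mm high.
- lifter: Steel lid lifter, 141 mm tall, 0.18 kg, upright. Origin on the grip's centre line, level with the hook's bearing face; z up, y the way the hook points. Tongue 8 mm wide (x), z -6 to 0, y -14 to 13 mm, with a lip to z = 4 at y 9 to 13. Shank at y -17 to -11 up to z = 50, then back to the centre line (cross piece z 44 to 50). The loop bar lies between y = -11 and 9.
- lifter_grip (a point): Centre of the lifter's wooden grip, 105 mm above the lifter's origin; the grip is 24 mm in the lifter's x, 22 mm in y and 60 mm tall (z 75 to 135), over a steel collar plate 44 x 30 mm at z 70 to 75.
- stand: Green fixed stand: base 80 x 90 x 10 mm, two cheeks 110 mm tall and an 18 mm slot between them, open along the stand's y. Origin: centre of the base's underside. The lifter hangs in the slot, collar on the cheeks' tops, axes parallel to the stand's, its origin 40 mm straight above the stand's origin; it lifts out straight up.
- frog: Terracotta frog, about 56 mm across and 50 mm tall, on the deck tile; leave alone.
- scoop: Stainless scoop, about 190 mm long and 25 mm tall, lying on the floor; leave alone.
- watering_can: Black plastic watering can, about 270 mm long and 175 mm tall; leave alone.
- clip: Green spring clip plant support, 95 mm long, 10 mm thick, lying on the floor; leave alone.
Things that resemble listed ones, but are neither listed nor needed, are in the scene too. Of the things like the lifter, leave any that is blue; of the rest the smaller one is meant.

How it is judged (in metres and radians):
On the way, in this order (a step that is already met when the one before it is completed fails the run):
1. the lid hangs on the lifter, at least 20 mm clear of its ledge (z of lid in the frame of planter above 0.135 m and contact force between lifter and lid above 2 N and contact force between lid and planter below 0.1 N), for 0.3 s.
2. the lid lies flat inside the saucer and the lifter no longer bears on it (horizontal distance between lid and saucer below 0.008 m and z of lid in the frame of saucer below 0.011 m and angle between lid's own z axis and vertical below 0.03 rad and contact force between lifter and lid below 0.2 N), for 0.3 s.
At the end, for the whole second after the job is handed in: The lid lies flat inside the saucer (within 8 mm of its centre, resting on its floor, tilted under 0.03 rad) and the lifter hangs upright in its stand, collar on the cheeks (within 15 mm of the slot's middle), both at rest and released (horizontal distance between lid and saucer below 0.008 m and z of lid in the frame of saucer below 0.011 m and angle between lid's own z axis and vertical below 0.03 rad and linear speed of each of lid, lifter below 0.01 m/s and horizontal distance between lifter and stand below 0.015 m and z of lifter in the frame of stand between 0.036 and 0.045 m and angle between lifter's own z axis and vertical below 0.06 rad); the robot touches nothing.
It fails at once if the lid tilts more than 0.1 rad (6 degrees) (angle between lid's own z axis and vertical above 0.1 rad).
It fails at once if the gripper or arm touches the hot lid (contact force between any of the fingers, the arm and lid above 0.5 N).
It fails at once if the lifter presses or pulls on the lid with more than 15 N (contact force between lifter and lid above 15 N).
It fails at once if the lid is dropped or pressed on the saucer with more than 20 N (contact force between lid and saucer above 20 N).
It fails at once if the frog, scoop, watering can or clip is moved more than 15 mm (distance of any of frog, scoop, watering_can, clip from where it was at the start of the episode above 0.015 m).
It also fails if it takes over 72 s, if anything falls off the work surface, if the arm or the gripper's body presses on something with over 40 N, if the wrist force passes 120 N, or if a joint passes its speed limit or range.

## Working session

There is one attempt and no reset: what is moved stays moved. The work goes in short steps, Python scripts to look and compute and a tool call to move; the robot and the scene stay as the last step left them, time stands still between calls to the robot, and variables do not carry over. Pictures are saved under pics/ and viewed, at most 13 in all, crops included, and the job is handed in when it is done.

Besides the shell and the picture viewer there is one more tool, called after "Emit:" by a JSON object that holds its "method" and its "body". drive_tool: Moves the arm, as the interface text tells. Its arguments: {"type":"object","properties":{"increments":{"type":"array"},"jaw":{"type":"number"},"squeeze":{"type":"number"}},"required":["increments"]}

```bash
mkdir -p pics; cat > h.py <<'E'
import numpy as np,cv2
from cell import telemetry,cams,ticket,nets
def cal(n):
    c=cams.calibration(n); return np.array(c["K"]),c["k1"],np.array(c["world_from_camera"])
def ray(c,p):
    K,k1,T=c
    d=np.linalg.solve(K,[p[0],p[1],1.])[:2]; u=d.copy()
    for _ in range(20): u=d/(1+k1*(u@u))
    return T[:3,3],T[:3,:3]@np.array([u[0],u[1],1.])
def onz(c,p,z):
    o,d=ray(c,p); return o+d*(z-o[2])/d[2]
def proj(c,P):
    K,k1,T=c
    q=T[:3,:3].T@(np.array(P,float)-T[:3,3]); u=q[:2]/q[2]; u=u*(1+k1*(u@u))
    return (K@[u[0],u[1],1])[:2]
def snap(n,f=None):
    im=cv2.cvtColor(cams.get_image(n),cv2.COLOR_RGB2BGR)
    if f: cv2.imwrite('pics/'+f,im)
    return im
E
python3 - <<'E'
from h import *
s=telemetry.observe(); print(s['time_s'],s['ee_pos'],s['tcp_rot'],s['wrist_force'])
a=snap('scene','scene0.png');b=snap('top','top0.png')
for n in('scene','top'):
    print(n,cal(n)[2].round(2).tolist(),cal(n)[0].tolist())
    for t in['lid','plug','planter','saucer','lifter','lifter_grip','stand','frog','scoop','watering_can','clip']:
        print(t,[(round(d['conf'],2),np.round(d['extent']).tolist()) for d in nets.boxes_of(t,n)])
print(telemetry.observe()['time_s'])
E
```

```text
0.0 [ 142.16920336 -633.54307211  225.70534597] [-9.47458367e-04  9.93908501e-01  1.10204295e-01 -7.99170485e-05] [-0.86099929  0.26339315  0.59387568]
scene [[0.88, 0.3, -0.38, 1064.25], [0.48, -0.53, 0.7, -903.27], [0.01, -0.79, -0.61, 930.68], [0.0, 0.0, 0.0, 1.0]] [[477.98365043651205, 0.0, 320.2207431048089], [0.0, 477.98365043651205, 237.8735129756469], [0.0, 0.0, 1.0]]
lid [(0.73, [329.0, 185.0, 388.0, 216.0])]
plug [(0.72, [328.0, 186.0, 388.0, 220.0])]
planter [(0.95, [320.0, 206.0, 384.0, 249.0])]
saucer [(0.97, [246.0, 273.0, 324.0, 331.0]), (0.3, [328.0, 185.0, 387.0, 215.0])]
lifter [(0.9, [153.0, 327.0, 182.0, 392.0]), (0.77, [195.0, 298.0, 216.0, 336.0]), (0.77, [145.0, 295.0, 167.0, 326.0])]
lifter_grip [(0.86, [150.0, 325.0, 187.0, 390.0]), (0.78, [146.0, 301.0, 166.0, 327.0]), (0.56, [196.0, 294.0, 217.0, 343.0])]
stand [(0.55, [188.0, 312.0, 234.0, 362.0])]
frog [(0.67, [390.0, 200.0, 414.0, 207.0]), (0.29, [197.0, 294.0, 218.0, 345.0])]
scoop [(0.6, [349.0, 296.0, 389.0, 357.0])]
watering_can [(0.81, [226.0, 316.0, 310.0, 417.0]), (0.19, [350.0, 296.0, 388.0, 357.
[... 381 characters left out ...]
0, 267.0]), (0.21, [432.0, 263.0, 478.0, 309.0])]
planter [(0.58, [172.0, 191.0, 260.0, 283.0]), (0.56, [175.0, 197.0, 251.0, 267.0])]
saucer [(0.68, [322.0, 214.0, 407.0, 296.0])]
lifter [(0.7, [497.0, 274.0, 532.0, 299.0]), (0.6, [450.0, 276.0, 475.0, 296.0]), (0.57, [463.0, 326.0, 488.0, 345.0]), (0.4, [324.0, 211.0, 406.0, 293.0])]
lifter_grip [(0.97, [496.0, 274.0, 529.0, 294.0]), (0.75, [449.0, 273.0, 476.0, 300.0]), (0.51, [464.0, 324.0, 486.0, 347.0])]
stand []
frog [(0.92, [161.0, 269.0, 188.0, 296.0])]
scoop [(0.93, [310.0, 145.0, 384.0, 173.0])]
watering_can [(0.63, [420.0, 168.0, 549.0, 224.0]), (0.33, [158.0, 270.0, 188.0, 295.0])]
clip [(0.77, [111.0, 201.0, 134.0, 237.0])]
1.2
```

View pics/scene0.png

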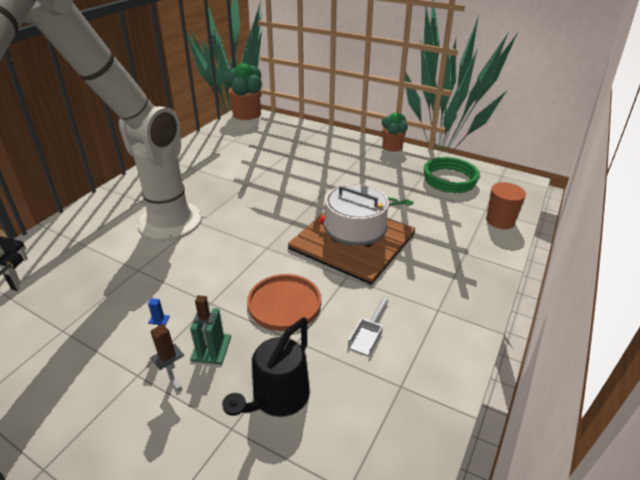

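View pics/top0.png

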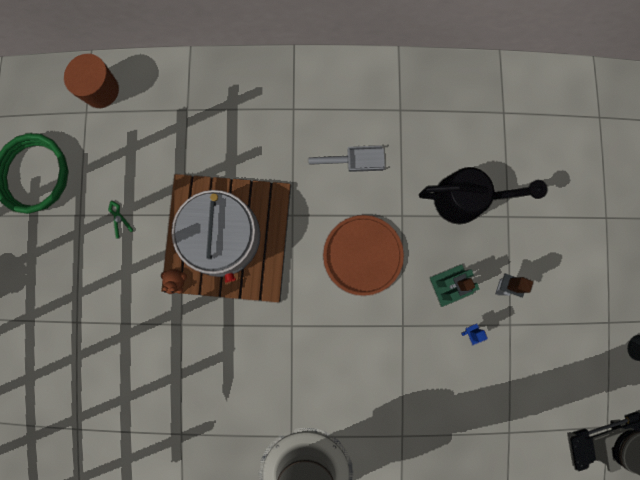

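The scene shows three lifter-like things. In the top view they are a brown-gripped one in the green stand (462,285), a larger brown-gripped one standing free (515,286), and a blue one (475,334). I choose the smaller brown one, in the green stand. The planter and lid are at (213,232) with the plug at (213,197), and the saucer is at (364,254).

```bash
python3 - <<'E'
from h import *
b=cv2.imread('pics/top0.png'); c=cal('top')
l=cv2.resize(b[185:295,165:265],None,fx=4,fy=4,interpolation=cv2.INTER_CUBIC)
r=cv2.resize(b[258:313,425:480],None,fx=7.2,fy=8,interpolation=cv2.INTER_CUBIC)
cv2.imwrite('pics/c1.png',np.hstack([l,r]))
for n,p,z in[('grip',(466,284),175),('stand',(454,285),10),('saucer',(364,254),20),('lid',(213,232),149),('plug',(214,198),160),('frog',(173,282),70),('knob',(230,278),60)]: print(n,onz(c,p,z).round(1))
hsv=cv2.cvtColor(b,cv2.COLOR_BGR2HSV)
m=cv2.inRange(hsv,(2,110,80),(12,255,255)); m[:, :310]=0; m[:,420:]=0
k=max(cv2.findContours(m,0,2)[0],key=cv2.contourArea); print('saucer ell',cv2.fitEllipse(k),onz(c,cv2.fitEllipse(k)[0],20))
E
```

```text
grip [ 471.3 -353.8  175. ]
stand [ 471.6 -366.7   10. ]
saucer [ 547.5 -140.5   20. ]
lid [586.8 210.  149. ]
plug [662.4 207.6 160. ]
frog [474.9 318.4  70. ]
knob [485.9 182.6  60. ]
saucer ell ((363.03076171875, 254.92507934570312), (78.96688842773438, 79.28848266601562), 84.52116394042969) [ 545.23861388 -138.15269273   20.        ]
```

View pics/c1.png

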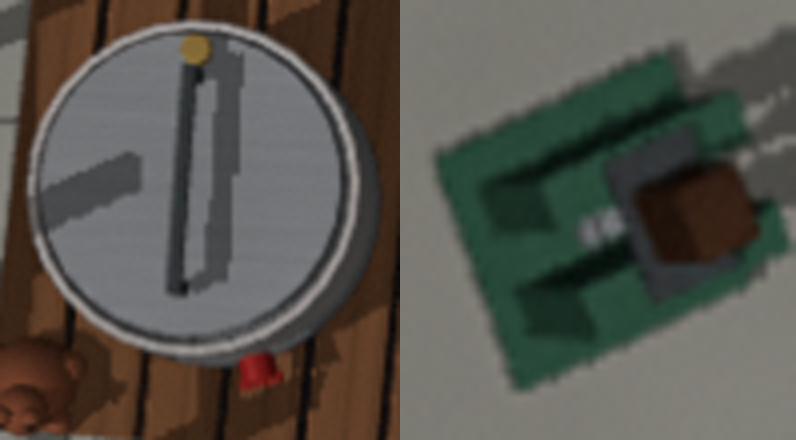

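```bash
python3 - <<'E'
from h import *
c=cal('top')
f=lambda x,y:(425+(x-400)/7.2,258+y/8)
A,B,C=[onz(c,f(*p),10) for p in((438,155),(680,45),(520,390))]
ctr=(B+C)/2; print('stand',A,B,C,ctr,np.degrees(np.arctan2(*(B-A)[1::-1])),np.degrees(np.arctan2(*(C-A)[1::-1])),np.linalg.norm(B-A),np.linalg.norm(C-A))
g=lambda x,y:(165+x/4,185+y/4)
P,Q,R=onz(c,g(196,50),161),onz(c,g(190,68),177),onz(c,g(176,290),177)
print('plug',P,'bar',Q,R,(Q+R)/2,np.linalg.norm(Q-R),np.degrees(np.arctan2(*(Q-R)[1::-1])))
print('other',onz(c,(520,285),170),onz(c,(508,287),20),'blue',onz(c,(478,333),80))
print('tongue tip', onz(c,f(585,232),40),onz(c,f(612,225),40))
s=telemetry.observe()
K,k1,T=cal('wrist');print(K.tolist(),T.round(2).tolist(),s['ee_pos'])
E
```

```text
stand [ 490.59200081 -306.69157682   10.        ] [ 524.90378824 -392.57587252   10.        ] [ 417.66484437 -334.95543551   10.        ] [ 471.28431631 -363.76565402   10.        ] -68.22270942402028 -158.81551821528203 92.48465280563583 78.21263232482852
plug [663.39518402 207.4354292  161.        ] bar [650.65705637 207.76442675 177.        ] [527.50995083 212.94662944 177.        ] [589.0835036 210.3555281 177.       ] 123.25609448415057 -2.4096649441973232
other [ 468.59489078 -480.29153963  170.        ] [ 465.90517111 -502.96183876   20.        ] blue [ 356.43223234 -407.39586116   80.        ]
tongue tip [ 466.27106147 -351.08176563   40.        ] [ 468.37980706 -360.44907928   40.        ]
[[412.6107186230819, 0.0, 316.8200788252992], [0.0, 412.6107186230819, 235.95000068498004], [0.0, 0.0, 1.0]] [[0.22, -0.93, -0.29, 221.28], [-0.98, -0.21, -0.06, -616.2], [-0.0, 0.3, -0.95, 385.14], [0.0, 0.0, 0.0, 1.0]] [ 142.40089827 -634.19437946  226.71152279]
```

Emit:
{"method": "drive_tool", "body": {"increments": [[0.165,0.135,0.0375,0.00317],[0.165,0.135,0.0375,0.00317],[0.165,0.135,0.0375,0.00317],[0.165,0.135,0.0375,0.00317],[0.165,0.135,0.0375,0.00317],[0.165,0.135,0.0375,0.00317],[0.165,0.135,0.0375,0.00317],[0.165,0.135,0.0375,0.00317],[0,0,0,0],[0,0,0,0]], "jaw": 0.6}}

```text
time_s: 2.45
ee_pos: [472.0, -364.6, 301.6]
tcp_rot: [0.0, 0.982, 0.189, -0.0]
wrist_force: [-0.8, -0.3, 0.2]
gripper_width: 54.8
grip_force: 0.0
```

```bash
python3 - <<'E'
from h import *
s=telemetry.observe(); print(s['time_s'],s['ee_pos'],s['tcp_rot'],s['joints'],s['gripper_width'])
snap('wrist','w1.png'); c=cal('wrist')
print(c[2].round(2).tolist())
for t in('lifter_grip','lifter','stand'): print(t,[(round(d['conf'],2),np.round(d['extent']).tolist()) for d in nets.boxes_of(t,'wrist')])
for P in[(471.3,-363.8,175),(471.3,-363.8,115),(466.5,-351.5,40),(476,-376,40)]: print(P,proj(c,P))
E
```

```text
2.45 [ 472.0332107  -364.55018413  301.57473626] [ 2.06003443e-04  9.81968665e-01  1.89043261e-01 -3.80336105e-04] [ 1.09035405  0.37118033 -0.62415776  1.59695975  0.2263558   1.24692058
 -0.7644047 ] 54.781762938881975
[[0.37, -0.89, -0.28, 546.52], [-0.93, -0.35, -0.11, -334.99], [-0.0, 0.3, -0.95, 459.64], [0.0, 0.0, 0.0, 1.0]]
lifter_grip [(0.95, [400.0, 213.0, 496.0, 307.0]), (0.91, [288.0, 281.0, 324.0, 345.0]), (0.87, [294.0, 183.0, 333.0, 243.0])]
lifter [(0.94, [394.0, 209.0, 498.0, 309.0]), (0.86, [294.0, 183.0, 332.0, 242.0])]
stand [(0.81, [273.0, 149.0, 355.0, 234.0])]
(471.3, -363.8, 175) [315.93861604 223.46241368]
(471.3, -363.8, 115) [316.16630058 204.36481341]
(466.5, -351.5, 40) [303.54238859 187.68538782]
(476, -376, 40) [329.06001483 187.89053156]
```

View pics/w1.png

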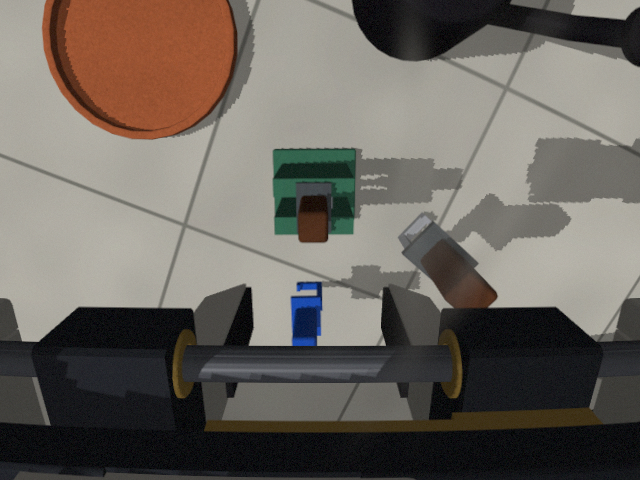

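```bash
python3 - <<'E'
from h import *
def wire(img,c,x0,y0,k,hd,o=(471.3,-363.8)):
    a=np.radians(hd);Y=np.array([np.cos(a),np.sin(a),0]);X=np.array([np.sin(a),-np.cos(a),0])
    def box(x,y,z,col,oz=0):
        V={}
        for i in(0,1):
            for j in(0,1):
                for l in(0,1):
                    P=np.array([o[0],o[1],oz])+X*x[i]+Y*y[j]+[0,0,z[l]]
                    V[i,j,l]=tuple(int(v) for v in ((proj(c,P)-[x0,y0]+.5)*k))
        for p in V:
            for q in V:
                if sum(abs(np.subtract(p,q)))==1: cv2.line(img,V[p],V[q],col,1)
    box((-40,40),(-45,45),(0,10),(0,255,255)); 
    box((-12,12),(-11,11),(115,175),(255,255,0));box((-22,22),(-15,15),(110,115),(255,0,255))
    box((-4,4),(-14,13),(34,40),(0,0,255));box((-4,4),(-17,-11),(34,90),(0,255,0))
out=[]
w=cv2.imread('pics/w1.png');c=cal('wrist')
z=cv2.resize(w[140:250,265:365],None,fx=4,fy=5.4,interpolation=2); z=cv2.resize(w[140:250,265:365],(400,440),interpolation=2)
wire(z,c,265,140,4,111.8); out.append(z)
s=cv2.imread('pics/scene0.png')[285:373,180:244]; c=cal('scene')
z=cv2.resize(s,(320,440),interpolation=2); out.append(z)
cv2.imwrite('pics/c2.png',np.hstack(out))
E
```

```text
(no output)
```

View pics/c2.png

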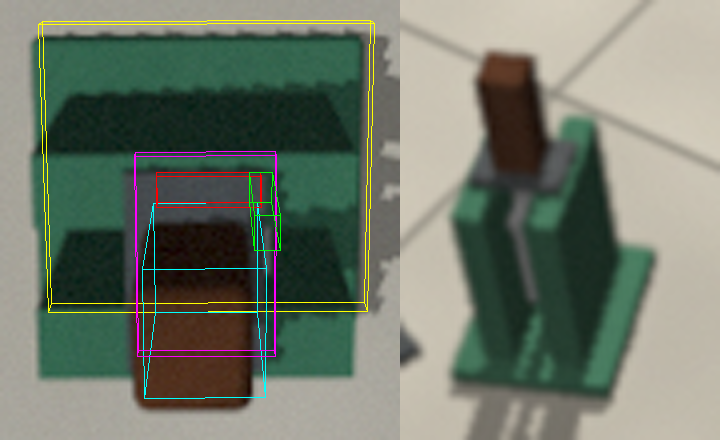

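```bash
python3 - <<'E'
from h import *
o=np.array([467.5,-363,0]);a=np.radians(111.8);Y=np.array([np.cos(a),np.sin(a),0])
s=cal('scene');t=cal('top')
for y,z in[(0,105),(0,90),(-14,88),(-14,60),(-17,36),(13,44),(13,36),(14,88),(14,60),(17,36),(-13,44)]:
    p=proj(s,o+Y*y+[0,0,z]);q=proj(t,o+Y*y+[0,0,z])
    print(y,z,'scene crop',((p-[180,285]+.5)*5+[400,0]).round(),'top crop',((q-[425,258]+.5)*[7.2,8]+[400,0]).round())
im=cv2.imread('pics/scene0.png')
for v in range(320,352,2): print(v,[int(im[v,u].sum()) for u in range(196,216)])
print(cv2.imread('pics/top0.png')[283:291,445:460].sum(2))
E
```

```text
0 105 scene crop [523. 179.] top crop [671. 229.]
0 90 scene crop [528. 201.] top crop [660. 230.]
-14 88 scene crop [519. 226.] top crop [697. 212.]
-14 60 scene crop [528. 266.] top crop [675. 214.]
-17 36 scene crop [533. 303.] top crop [665. 211.]
13 44 scene crop [549. 245.] top crop [591. 248.]
13 36 scene crop [552. 256.] top crop [586. 248.]
14 88 scene crop [537. 182.] top crop [619. 248.]
14 60 scene crop [545. 221.] top crop [599. 248.]
17 36 scene crop [554. 250.] top crop [575. 253.]
-13 44 scene crop [533. 286.] top crop [661. 216.]
320 [232, 228, 205, 156, 147, 143, 136, 137, 141, 138, 135, 145, 199, 253, 268, 258, 226, 215, 211, 152]
322 [174, 159, 145, 131, 122, 130, 153, 165, 169, 165, 155, 161, 192, 206, 202, 194, 200, 222, 191, 124]
324 [265, 194, 138, 111, 100, 108, 171, 249, 273, 253, 215, 184, 174, 194, 205, 202, 209, 184, 126, 104]
326 [234, 161, 114, 100, 104, 122, 200, 295, 297, 245, 211, 246, 278, 288, 286, 274, 224, 144, 106, 107]
328 [180, 121, 107, 101, 113, 183, 276, 305, 274, 227, 243, 282, 295, 293, 284, 239, 157, 105, 99, 100]
330 [140, 110, 99, 99, 
[... 923 characters left out ...]
47, 147, 151, 137, 115, 102, 108, 98, 120, 188, 235, 192, 153, 143, 148, 147, 146, 129, 109]
350 [154, 146, 146, 145, 146, 125, 111, 96, 99, 142, 225, 257, 192, 146, 148, 148, 146, 149, 136, 113]
[[136 167 173 174 170 165 169 173 175 175 139 145 104  61  50]
 [112 163 171 171 170 175 181 231 258 311 216 157 139  76  54]
 [103 138 168 176 179 239 263 240 320 335 274 151 137 106  61]
 [104 123 161 175 190 271 321 250 332 343 320 196 155 139  74]
 [157 159 167 169 190 270 332 275 234 264 178 116 134 147 104]
 [172 172 168 171 174 219 264 229 130 119  71  64 122 152 138]
 [166 171 172 170 169 167 133 109  57  44  46  40  93 150 142]
 [180 169 173 160 108  74  55  49  40  43  45  54  77 131 146]]
```

```bash
python3 - <<'E'
from h import *
o1,d1=ray(cal('top'),(523,284));o2,d2=ray(cal('wrist'),(474,292))
s=np.linalg.lstsq(np.c_[d1,-d2],o2-o1,rcond=None)[0];print(o1+d1*s[0],o2+d2*s[1])
print(proj(cal('wrist'),telemetry.observe()['ee_pos']))
E
```

```text
[ 470.28489606 -475.59319387  202.20817528] [ 473.29236848 -480.1632335   203.93584958]
[318.29187283 305.69628524]
```

Emit:
{"method": "drive_tool", "body": {"increments": [[-0.002,0.0007,-0.036,-0.02778],[-0.002,0.0007,-0.036,-0.02778],[-0.002,0.0007,-0.036,-0.02778],[-0.002,0.0007,-0.036,-0.02778],[-0.002,0.0007,-0.036,-0.02778],[-0.002,0.0007,-0.036,-0.02778],[-0.002,0.0007,-0.036,-0.02778],[-0.002,0.0007,-0.036,-0.02778],[-0.002,0.0007,-0.036,-0.02778],[0,0,0,0]]}}

```text
time_s: 3.9
ee_pos: [466.6, -363.2, 219.9]
tcp_rot: [0.0, 0.828, -0.561, -0.001]
wrist_force: [0.8, 0.7, 0.0]
gripper_width: 55.2
grip_force: 0.0
```

```bash
python3 - <<'E'
from h import *
s=telemetry.observe(); print(s['time_s'],s['ee_pos'],s['tcp_rot'],s['joints'][6],s['gripper_width'])
w=snap('wrist'); c=cal('wrist')
for t in('lifter_grip',): print(t,[(round(d['conf'],2),np.round(d['extent']).tolist()) for d in nets.boxes_of(t,'wrist')])
o=np.array([467.5,-363.,0]);a=np.radians(111.8);Y=np.array([np.cos(a),np.sin(a),0]);X=np.array([np.sin(a),-np.cos(a),0])
for z,hx,hy in((175,12,11),(115,12,11),(115,22,15)):
  q=np.array([proj(c,o+X*i*hx+Y*j*hy+[0,0,z]) for i,j in((-1,-1),(1,-1),(1,1),(-1,1))])
  cv2.polylines(w,[q.round().astype(int)],True,(255,255,0),1); print(z,q.round().tolist())
cv2.imwrite('pics/w2.png',w)
E
```

```text
3.9 [ 466.59202679 -363.15322989  219.92558436] [ 1.99323697e-04  8.27884453e-01 -5.60897925e-01 -9.00019896e-04] -2.260962009937572 55.19073922316336
lifter_grip [(0.69, [440.0, 189.0, 532.0, 275.0]), (0.66, [279.0, 185.0, 346.0, 283.0])]
175 [[338.0, 246.0], [292.0, 246.0], [293.0, 285.0], [337.0, 285.0]]
115 [[334.0, 217.0], [297.0, 217.0], [298.0, 248.0], [333.0, 248.0]]
115 [[349.0, 211.0], [282.0, 211.0], [283.0, 254.0], [348.0, 254.0]]
```

View pics/w2.png

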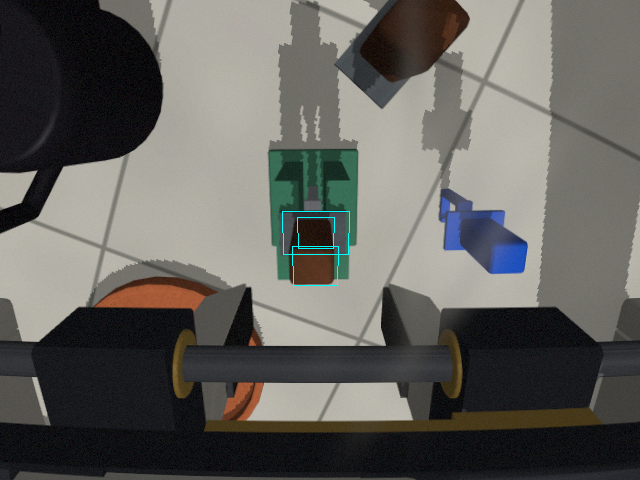

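Emit:
{"method": "drive_tool", "body": {"increments": [[0,0,0,0.02778],[0,0,0,0.02778],[0,0,0,0.02778],[0,0,0,0.02778],[0,0,0,0.02778],[0,0,0,0.02778],[0,0,0,0.02778],[0,0,0,0.02778],[0,0,0,0.02778],[0,0,0,0]]}}

```text
time_s: 5.25
ee_pos: [467.9, -363.2, 221.2]
tcp_rot: [0.0, 0.982, 0.189, 0.0]
wrist_force: [0.6, -0.3, -0.3]
gripper_width: 55.1
grip_force: 0.0
```

Emit:
{"method": "drive_tool", "body": {"increments": [[0,0,0,0.02778],[0,0,0,0.02778],[0,0,0,0.02778],[0,0,0,0.02778],[0,0,0,0.02778],[0,0,0,0.02778],[0,0,0,0.02778],[0,0,0,0.02778],[0,0,0,0.02778],[0,0,0,0]]}}

```text
time_s: 6.5
ee_pos: [467.8, -363.0, 220.8]
tcp_rot: [0.0, 0.562, 0.827, 0.0]
wrist_force: [0.6, 0.7, -0.1]
gripper_width: 54.5
grip_force: 0.0
```

```bash
python3 - <<'E'
from h import *
s=telemetry.observe(); q=s['tcp_rot'];print(s['time_s'],s['ee_pos'],q,s['joints'][6])
print('toolx deg',2*np.degrees(np.arctan2(q[2],q[1])))
E
```

```text
6.5 [ 467.78578426 -362.99119821  220.78776723] [2.22251573e-05 5.62384508e-01 8.26875822e-01 1.99798500e-04] 0.5949357140909135
toolx deg 111.55827187454601
```

Emit:
{"method": "drive_tool", "body": {"increments": [[0,0,-0.08,0],[0,0,-0.08,0],[0,0,-0.08,0],[0,0,-0.08,0],[0,0,-0.04,0],[0,0,0,0],[0,0,0,0]]}}

```text
time_s: 7.38
ee_pos: [468.5, -362.8, 131.3]
tcp_rot: [0.001, 0.561, 0.828, 0.0]
wrist_force: [0.1, -0.6, 0.3]
gripper_width: 55.3
grip_force: 0.0
```

Emit:
{"method": "drive_tool", "body": {"increments": [[0,0,0,0],[0,0,0,0],[0,0,0,0],[0,0,0,0],[0,0,0,0],[0,0,0,0]], "jaw": 0, "squeeze": 45}}

```text
time_s: 8.12
ee_pos: [468.1, -362.7, 131.0]
tcp_rot: [0.0, 0.561, 0.828, 0.0]
wrist_force: [0.8, 0.3, 2.4]
gripper_width: 23.9
grip_force: 45.0
```

Emit:
{"method": "drive_tool", "body": {"increments": [[0,0,0.04,0],[0,0,0.1,0],[0,0,0.12,0],[0,0,0.14,0],[0,0,0.14,0],[0,0,0.14,0],[0,0,0.12,0]]}}

```text
time_s: 9.0
ee_pos: [467.6, -362.4, 332.3]
tcp_rot: [-0.0, 0.561, 0.828, -0.0]
wrist_force: [-1.0, -0.2, -2.2]
gripper_width: 24.1
grip_force: 45.0
```

Emit:
{"method": "drive_tool", "body": {"increments": [[0.04,0.1,0,-0.0067],[0.05,0.2,0,-0.0067],[0.05,0.22,0,-0.0067],[0.05,0.22,0,-0.0067],[0.05,0.22,0,-0.0067],[0.05,0.22,0,-0.0067],[0.05,0.22,0,-0.0067],[0.05,0.22,0,-0.0067],[0.05,0.22,0,-0.0067],[0.036,0.2,0,-0.0067]]}}

```text
time_s: 10.25
ee_pos: [586.7, 149.2, 330.8]
tcp_rot: [-0.0, 0.722, 0.692, -0.0]
wrist_force: [0.9, -0.8, -2.5]
gripper_width: 23.7
grip_force: 45.0
```

Emit:
{"method": "drive_tool", "body": {"increments": [[0,0.05,0,0],[0,0,0,0],[0,0,0,0]]}}

```text
time_s: 10.62
ee_pos: [587.1, 157.4, 330.5]
tcp_rot: [0.0, 0.722, 0.692, -0.001]
wrist_force: [0.1, -0.1, -2.6]
gripper_width: 23.7
grip_force: 45.0
```

```bash
python3 - <<'E'
from h import *
s=telemetry.observe(); q=s['tcp_rot'];print(s['time_s'],s['ee_pos'],q,s['joints'],s['wrist_force'],s['moment'])
print('toolx deg',2*np.degrees(np.arctan2(q[2],q[1])))
w=snap('wrist','w3.png'); c=cal('wrist')
a=np.radians(-2.4);U=np.array([np.cos(a),np.sin(a),0])
for z,n in((177,'top'),(161,'plug')): print(n,[proj(c,np.array([589,210.3,z])+U*t).round().tolist() for t in(-64,0,64,75)])
print('lid box',[(round(d['conf'],2),np.round(d['extent']).tolist()) for d in nets.boxes_of('lid','wrist')])
E
```

```text
10.625 [587.13658355 157.39151992 330.48891245] [ 4.61526246e-04  7.22207792e-01  6.91675614e-01 -7.33080334e-04] [ 0.39791911  0.47950421 -0.99614981  1.51937321  0.40788577  1.36584665
 -0.6738123 ] [ 0.09433727 -0.0745917  -2.6124166 ] [-0.06203264 -0.06270928  0.00857463]
toolx deg 87.52583125495241
top [[231.0, 147.0], [317.0, 147.0], [403.0, 147.0], [417.0, 147.0]]
plug [[236.0, 146.0], [317.0, 145.0], [399.0, 145.0], [413.0, 145.0]]
lid box [(0.85, [212.0, 28.0, 421.0, 241.0])]
```

View pics/w3.png

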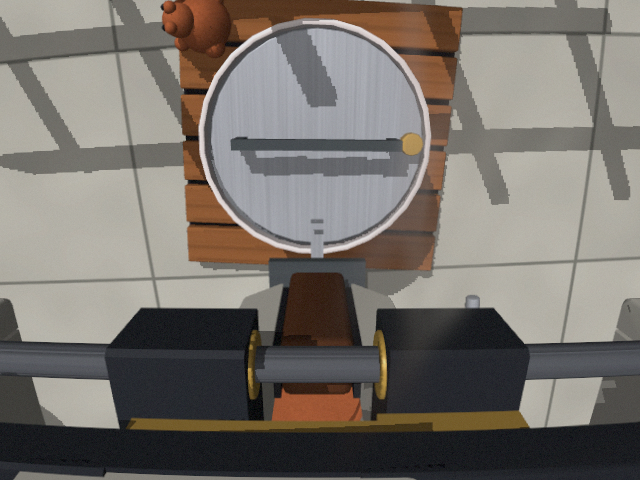

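The wrist view shows the bar running from (231,143) to (398,145), the plug at (412,143), and the hook's lip at (317,222). All agree with my projections to within 3 px. Next I refine the bar line.

```bash
python3 - <<'E'
from h import *
w=cv2.imread('pics/w3.png').astype(int).sum(2); c=cal('wrist')
print(w[134:158,310]); print(w[144,225:245],w[144,385:425])
cols=np.arange(245,385);top=[];bot=[]
for u in cols:
    col=w[132:154,u]; m=np.where(col<260)[0]+132
    top.append(m.min());bot.append(m.max()+1)
pt=np.polyfit(cols,top,1);pb=np.polyfit(cols,bot,1);print(pt,pb)
for p,z in((pt,177),(pb,177),(pb,169)):
    A,B=[onz(c,(u,np.polyval(p,u)),z) for u in(245,385)];print(z,A.round(1),B.round(1),np.degrees(np.arctan2(*(B-A)[1::-1])))
print('lip',onz(c,(317,218),330.5-91+4).round(1),onz(c,(317,233),330.5-91).round(1))
print('plug',onz(c,(412,143),161))
t=telemetry.observe()['ee_pos']
for y,z in((13,4),(9,4),(9,0),(-11,50),(-17,50)): print(y,z,proj(c,[t[0]+y*.043,t[1]+y,t[2]-91+z]).round(1))
print(w[208:262,317])
E
```

```text
[482 476 482 488 452 227 233 226 232 224 222 229 239 223 232 220 314 474
 477 477 477 480 472 477]
[501 497 492 493 482 417 233 228 233 234 224 216 229 230 239 233 244 223
 220 233] [227 227 235 235 237 236 239 236 243 235 245 251 259 262 257 265 267 329
 426 420 421 414 408 413 413 415 417 412 397 407 406 403 418 403 401 412
 408 385 373 389]
[1.16573003e-02 1.35726636e+02] [5.30930878e-03 1.48530222e+02]
177 [535.8 219.1 177. ] [639.6 213.3 177. ] -3.2219770486389816
177 [535.1 210.9 177. ] [639.6 205.6 177. ] -2.8641543675480743
169 [533.7 210.1 169. ] [640.9 204.8 169. ] -2.8641543675480765
lip [587.3 173.5 243.5] [586.8 162.6 239.5]
plug [663.41624261 208.98357793 161.        ]
13 4 [318.2 223. ]
9 4 [318.2 229.2]
9 0 [318.2 227.4]
-11 50 [318.4 290.3]
-17 50 [318.4 300.5]
[495 485 488 487 493 485 490 491 490 483 461 388 325 313 314 415 481 467
 475 473 478 406 315 302 300 289 404 473 476 481 475 472 471 472 473 470
 472 474 472 473 478 469 464 467 470 477 473 469 471 381 212 147 148 181]
```

Emit:
{"method": "drive_tool", "body": {"increments": [[0.04,0.014,0,-0.0014],[0.06,0.02,-0.04,0],[0.06,0.02,-0.07,0],[0.006,0,-0.08,0],[0,0,-0.07,0],[0,0,-0.038,0],[0,0,-0.02,0],[0,0,0,0],[0,0,0,0]]}}

```text
time_s: 11.85
ee_pos: [628.8, 173.5, 252.1]
tcp_rot: [0.0, 0.724, 0.689, 0.001]
wrist_force: [0.9, -0.2, -1.6]
gripper_width: 23.9
grip_force: 45.0
```

```bash
cat >> h.py <<'E'
def avg(n,cam='top'):
    S=[]
    for _ in range(n): cams.get_image(cam); S.append(telemetry.observe())
    m=lambda k:np.mean([s[k] for s in S],0); q=m('tcp_rot')
    print('t',round(S[-1]['time_s'],2),'pos',m('ee_pos').round(2),'yaw',(2*np.degrees(np.arctan2(q[2],q[1]))).round(2),'F',m('wrist_force').round(3),'sd',np.std([s['wrist_force'] for s in S],0).round(2),'M',m('moment').round(4),'sdM',np.std([s['moment'] for s in S],0).round(3))
E
python3 - <<'E'
from h import *
avg(12,'wrist')
w=snap('wrist','w4.png')
c=cal('wrist');t=np.array([628.6,170.9,251])
cv2.imwrite('pics/w4c.png',cv2.resize(w[0:300,170:470],None,fx=2,fy=2,interpolation=2))
E
```

```text
t 12.45 pos [628.51 173.41 251.54] yaw 87.16 F [ 0.169  0.102 -1.702] sd [0.42 0.4  0.36] M [-1.560e-02 -1.164e-01 -1.000e-04] sdM [0.025 0.031 0.017]
```

View pics/w4c.png

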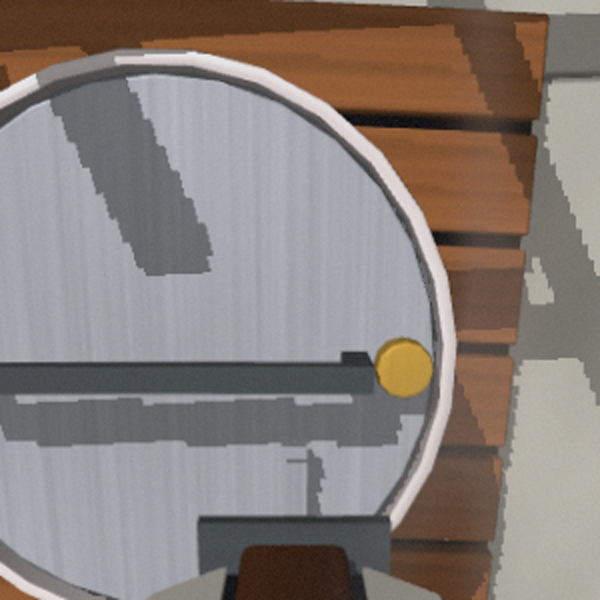

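Emit:
{"method": "drive_tool", "body": {"increments": [[0.001,0.02,0,0],[0.001,0.02,0,0],[0.001,0.02,0,0],[0.001,0.02,0,0],[0.001,0.02,0,0],[0.001,0.02,0,0],[0.001,0.02,0,0],[0.001,0.01,0,0],[0,0,0,0],[0,0,0,0]]}}

```text
time_s: 13.75
ee_pos: [630.5, 210.6, 251.2]
tcp_rot: [0.0, 0.724, 0.689, -0.0]
wrist_force: [-0.0, -0.8, -2.2]
gripper_width: 24.0
grip_force: 45.0
```

```bash
python3 - <<'E'
from h import *
avg(12,'wrist')
E
```

```text
t 14.35 pos [630.44 210.7  251.23] yaw 87.15 F [ 0.09  -0.236 -1.708] sd [0.59 0.55 0.49] M [-0.0248 -0.1077 -0.0034] sdM [0.031 0.026 0.028]
```

Emit:
{"method": "drive_tool", "body": {"increments": [[0,0,0.012,0],[0,0,0.012,0],[0,0,0.004,0],[0,0,0.004,0],[0,0,0,0],[0,0,0,0]]}}

```text
time_s: 15.1
ee_pos: [630.3, 210.8, 259.1]
tcp_rot: [-0.0, 0.724, 0.689, -0.0]
wrist_force: [1.0, -0.7, -2.4]
gripper_width: 24.0
grip_force: 45.0
```

```bash
python3 - <<'E'
from h import *
avg(5,'wrist')
E
```

```text
t 15.35 pos [630.36 210.83 259.15] yaw 87.16 F [ 0.01   0.124 -2.202] sd [0.34 0.25 0.19] M [-0.0232 -0.0997 -0.0043] sdM [0.03  0.01  0.046]
```

Emit:
{"method": "drive_tool", "body": {"increments": [[0,0,0.004,0],[0,0,0.004,0],[0,0,0.002,0],[0,0,0,0],[0,0,0,0],[0,0,0,0]]}}

```text
time_s: 16.1
ee_pos: [630.1, 210.9, 261.5]
tcp_rot: [-0.0, 0.724, 0.689, -0.0]
wrist_force: [-0.3, 0.0, -7.5]
gripper_width: 24.0
grip_force: 45.0
```

```bash
python3 - <<'E'
from h import *
avg(20,'wrist')
E
```

```text
t 17.1 pos [630.3  210.89 261.69] yaw 87.17 F [-0.573  0.152 -7.016] sd [0.42 0.43 0.47] M [0.0108 0.1305 0.0036] sdM [0.025 0.038 0.036]
```

Emit:
{"method": "drive_tool", "body": {"increments": [[0,0,-0.008,0],[0,0,-0.01,0],[-0.028,0.0015,0,0],[-0.028,0.0015,0,0],[-0.028,0.0015,0,0],[-0.028,0.0015,0,0],[-0.028,0.0015,0,0],[-0.028,0.0015,0,0],[0,0,0,0],[0,0,0,0]]}}

```text
time_s: 18.35
ee_pos: [588.7, 212.9, 257.3]
tcp_rot: [0.0, 0.724, 0.689, 0.0]
wrist_force: [-0.3, -0.2, -1.9]
gripper_width: 23.7
grip_force: 45.0
```

```bash
python3 - <<'E'
from h import *
avg(14,'wrist')
E
```

```text
t 19.05 pos [588.5  213.09 257.18] yaw 87.16 F [-0.069  0.209 -1.612] sd [0.45 0.52 0.61] M [-0.0165 -0.1017  0.0085] sdM [0.027 0.025 0.04 ]
```

Emit:
{"method": "drive_tool", "body": {"increments": [[0,0,0.008,0],[0,0,0.004,0],[0,0,0.004,0],[0,0,0.002,0],[0,0,0,0],[0,0,0,0],[0,0,0,0]]}}

```text
time_s: 19.92
ee_pos: [588.3, 213.1, 261.6]
tcp_rot: [-0.0, 0.724, 0.689, -0.0]
wrist_force: [0.5, -0.3, -5.3]
gripper_width: 23.8
grip_force: 45.0
```

```bash
python3 - <<'E'
from h import *
avg(20,'wrist')
E
```

```text
t 20.93 pos [588.36 213.11 261.72] yaw 87.17 F [ 0.434 -0.226 -6.042] sd [0.38 0.6  0.39] M [-0.0341 -0.2514  0.0049] sdM [0.034 0.035 0.027]
```

Emit:
{"method": "drive_tool", "body": {"increments": [[0,0,-0.008,0],[0,0,-0.01,0],[0.026,-0.0014,0,0],[0.026,-0.0014,0,0],[0.026,-0.0014,0,0],[0.026,-0.0014,0,0],[0,0,0,0],[0,0,0.008,0],[0,0,0.006,0],[0,0,0.004,0]]}}

```text
time_s: 22.18
ee_pos: [613.7, 211.3, 260.9]
tcp_rot: [-0.0, 0.724, 0.689, -0.001]
wrist_force: [-0.4, 0.5, -7.0]
gripper_width: 23.9
grip_force: 45.0
```

Emit:
{"method": "drive_tool", "body": {"increments": [[0,0,0,0],[0,0,0,0]]}}

```text
time_s: 22.42
ee_pos: [614.1, 211.5, 261.3]
tcp_rot: [-0.0, 0.724, 0.689, -0.0]
wrist_force: [-0.2, -0.1, -6.7]
gripper_width: 23.8
grip_force: 45.0
```

```bash
python3 - <<'E'
from h import *
snap('wrist','a1.png');avg(14,'wrist')
E
```

```text
t 23.18 pos [614.35 211.7  261.68] yaw 87.17 F [-0.1   -0.208 -7.209] sd [0.68 0.5  0.52] M [-0.0155 -0.0886  0.0056] sdM [0.032 0.031 0.033]
```

Emit:
{"method": "drive_tool", "body": {"increments": [[0,0,0.006,0],[0,0,0.006,0],[0,0,0,0],[0,0,0,0]]}}

```text
time_s: 23.68
ee_pos: [614.3, 211.7, 264.7]
tcp_rot: [0.0, 0.724, 0.689, -0.0]
wrist_force: [-0.5, -0.0, -7.8]
gripper_width: 24.0
grip_force: 45.0
```

```bash
cat >> h.py <<'E'
def flow(f1,f2):
    a,b=[cv2.imread('pics/'+f,0) for f in(f1,f2)]
    p=cv2.goodFeaturesToTrack(a[:260],200,.01,5); q,s,_=cv2.calcOpticalFlowPyrLK(a,b,p,None,winSize=(15,15)); r,s2,_=cv2.calcOpticalFlowPyrLK(b,a,q,None,winSize=(15,15))
    for u,v,w,k in zip(p[:,0],(q-p)[:,0],s[:,0]&s2[:,0],np.abs(r-p)[:,0].max(1)):
        if w and k<.3: print(u.astype(int),v.round(2),end='; ')
    print()
E
python3 - <<'E'
from h import *
snap('wrist','a2.png');avg(20,'wrist');flow('a1.png','a2.png')
E
```

```text
t 24.73 pos [614.36 211.7  264.71] yaw 87.17 F [-0.245 -0.305 -7.337] sd [0.6  0.43 0.6 ] M [-0.0692 -0.0037 -0.005 ] sdM [0.03  0.03  0.032]
[143 198] [ 1.4  -0.48]; [198 229] [-0.04  0.03]; [222 103] [0.66 0.42]; [106  62] [1.61 0.83]; [162 148] [ 1.35 -0.04]; [260  97] [0.21 0.54]; [227 116] [-0.57  0.53]; [222  43] [0.27 0.93]; [129  49] [1.3  0.81]; [265 106] [-0.5   0.16]; [444 173] [-1.45 -0.18]; [108  69] [1.62 0.82]; [400  49] [-1.2   0.87]; [361 236] [0.08 0.04]; [245 145] [-2.71 -3.57]; [131  44] [1.25 0.82]; [142 203] [ 1.47 -0.49]; [73 74] [1.51 0.71]; [109  85] [1.64 0.51]; [364 230] [0.06 0.16]; [509 256] [-1.72 -1.11]; [135 133] [1.08 0.04]; [176 252] [ 0.09 -0.01]; [252  44] [0.13 0.91]; [448 166] [-1.44 -0.11]; [244  32] [0.15 0.88]; [142 227] [ 1.47 -1.02]; [ 48 233] [ 1.2  -0.47]; [634 205] [-2.69 -0.14]; [322 235] [0.16 0.04]; [110  90] [1.63 0.48]; [301 190] [-2.67 -3.35]; [ 10 209] [ 1.42 -0.61]; [563  48] [-2.32  0.64]; [573   3] [-2.47  1.05]; [456 186] [-1.53 -0.25]; [197 254] [1.55 0.37]; [98 72] [1.39 0.66]; [116 103] [1.23 0.23]; [558  31] [-2.59  0.71]; 
[... 3063 characters left out ...]
] [ 1.71 -0.39]; [621 243] [-2.56 -0.3 ]; [174 130] [1.11 0.2 ]; [54 43] [1.6  0.64]; [400 162] [-1.39 -0.17]; [392  31] [-1.08  1.13]; [587 125] [-2.78 -0.2 ]; [ 20 190] [ 1.34 -1.21]; [246  92] [0.19 0.6 ]; [469 153] [-1.76 -0.32]; [415 207] [-1.46 -0.41]; [58 48] [1.6  0.64]; [441 157] [-1.5 -0.1]; [555  23] [-2.52  0.41]; [438 224] [-1.45 -0.34]; [614  81] [-2.8   0.48]; [616 143] [-2.62  0.26]; [626  70] [-3.25  0.51]; [580 102] [-2.8  -0.24]; [432 111] [-1.48  0.27]; [158 135] [ 0.91 -0.01]; [453 104] [-1.55  0.1 ]; [258 168] [-2.76 -4.2 ]; [594 147] [-2.7  -0.09]; [188 229] [0.16 0.01]; [618 150] [-2.5   0.04]; [613 216] [-2.57 -0.7 ]; [584  34] [-2.66  0.77]; [198 236] [-0.04  0.15];
```

```bash
python3 - <<'E'
from h import *
a,b=[cv2.imread(f'pics/a{i}.png') for i in(1,2)]
c=cal('wrist')
U=np.array([np.cos(np.radians(-3)),np.sin(np.radians(-3)),0]);C=np.array([588.7,212.2,0])
for n,x,z in(('bar-64',-64,182),('bar0',0,182),('bar64',64,182),('plug',75,166)): print(n,proj(c,C+U*x+[0,0,z]).round(1))
def plug(im):
    h=cv2.cvtColor(im,cv2.COLOR_BGR2HSV);m=cv2.inRange(h,(15,100,90),(35,255,255));m[:,:350]=0;m[260:]=0
    k=max(cv2.findContours(m,0,2)[0],key=cv2.contourArea);return np.array(cv2.minEnclosingCircle(k)).tolist() if 0 else (k[:,0].min(0),k[:,0].max(0),np.argwhere(m)[:,::-1].mean(0))
print(plug(a),plug(b))
for im in(a,b):
    s=im.astype(int).sum(2)
    print('row scan'); 
    for r in(194,198): print(r,s[r,150:215].tolist())
E
python3 - <<'E'
import cv2,numpy as np
a,b=[cv2.imread(f'pics/a{i}.png')[80:260,100:480] for i in(1,2)]
cv2.imwrite('pics/ab.png',np.vstack([cv2.resize(a,(630,298)),cv2.resize(b,(630,298))]))
E
```

```text
bar-64 [174.3 246.2]
bar0 [276.6 246.6]
bar64 [380.1 246.8]
plug [393.3 238.9]
(array([379, 224], dtype=int32), array([405, 251], dtype=int32), array([391.91935484, 237.50896057])) (array([379, 224], dtype=int32), array([405, 251], dtype=int32), array([391.79679144, 237.19786096]))
row scan
194 [618, 480, 227, 227, 218, 220, 224, 227, 228, 224, 295, 515, 532, 530, 532, 541, 542, 543, 531, 545, 527, 533, 536, 533, 532, 521, 532, 530, 509, 508, 528, 526, 524, 525, 547, 547, 534, 522, 522, 528, 541, 542, 528, 527, 523, 516, 519, 518, 522, 530, 532, 525, 519, 535, 533, 522, 518, 533, 532, 530, 527, 527, 528, 529, 531]
198 [516, 291, 227, 215, 224, 213, 228, 225, 227, 293, 499, 535, 542, 527, 534, 529, 549, 540, 541, 539, 534, 537, 538, 541, 530, 519, 520, 525, 522, 513, 517, 528, 534, 526, 535, 544, 534, 520, 513, 521, 538, 534, 534, 522, 524, 527, 521, 522, 523, 520, 520, 517, 524, 527, 540, 525, 518, 526, 525, 526, 530, 533, 541, 526, 527]
row scan
194 [652, 624, 508, 282, 226, 228, 226, 227, 228, 238, 234, 508, 538, 531, 529, 534, 540, 539, 533, 534, 539, 531, 535, 532, 526, 520, 518, 526, 517, 504, 524, 534, 530, 536, 546, 546, 528, 519, 510, 528, 526, 536, 523, 523, 518, 526, 518, 525, 517, 530, 529, 519, 527, 526, 528, 515, 522, 529, 524, 519, 524, 531, 530, 531, 529]
198 [639, 578, 397, 227, 217, 220, 224, 221, 224, 237, 535, 548, 535, 529, 529, 541, 541, 545, 534, 536, 540, 540, 537, 530, 533, 531, 527, 523, 524, 511, 512, 519, 528, 528, 532, 542, 544, 523, 519, 524, 528, 542, 526, 522, 513, 522, 523, 522, 515, 525, 522, 516, 522, 524, 540, 521, 521, 520, 521, 532, 527, 530, 533, 532, 530]
```

View pics/ab.png

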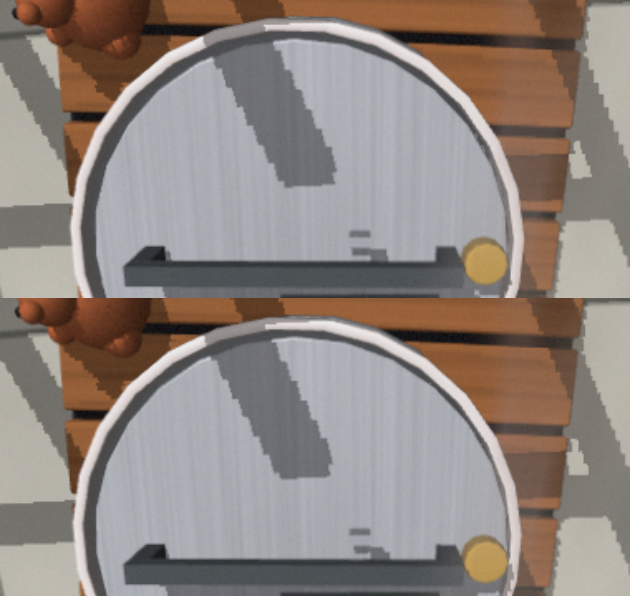

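The lid, plug and bar pixels stay frozen relative to the camera while the rim shrinks away from them, so the lid hangs level. I lift a little further and check again.

Emit:
{"method": "drive_tool", "body": {"increments": [[0,0,0.006,0],[0,0,0.01,0],[0,0,0.012,0],[0,0,0.012,0],[0,0,0.008,0],[0,0,0,0],[0,0,0,0]]}}

```text
time_s: 25.6
ee_pos: [614.3, 211.7, 276.6]
tcp_rot: [-0.0, 0.724, 0.689, -0.0]
wrist_force: [0.5, 0.0, -8.0]
gripper_width: 24.2
grip_force: 45.0
```

```bash
cat >> h.py <<'E'
def lidflow(f1,f2):
    a,b=[cv2.imread('pics/'+f,0) for f in(f1,f2)]
    for n,(u,v,w,h) in dict(left=(165,222,40,36),plug=(372,215,40,40),right=(345,222,45,36)).items():
        A=a[v:v+h,u:u+w];R=cv2.matchTemplate(b[v-6:v+h+6,u-6:u+w+6],A,cv2.TM_CCOEFF_NORMED)
        y,x=np.unravel_index(R.argmax(),R.shape);y_,x_=min(max(y,1),11),min(max(x,1),11)
        f=lambda l,m,r:(l-r)/(2*(l-2*m+r)+1e-9)
        print(n,round(x_-6+f(*R[y_,x_-1:x_+2]),2),round(y_-6+f(*R[y_-1:y_+2,x_]),2),round(R.max(),3),end='; ')
    print()
E
python3 - <<'E'
from h import *
snap('wrist','a3.png');avg(10,'wrist');lidflow('a1.png','a2.png');lidflow('a2.png','a3.png')
E
```

```text
t 26.15 pos [614.35 211.69 276.64] yaw 87.17 F [ 0.092 -0.283 -7.257] sd [0.27 0.38 0.52] M [-0.0021 -0.1145 -0.0029] sdM [0.024 0.037 0.027]
left 0.08 0.03 0.991; plug -0.58 -0.16 0.897; right 0.08 0.04 0.991; 
left 0.17 -0.26 0.986; plug -1.24 -0.37 0.645; right 0.06 -0.0 0.992;
```

Emit:
{"method": "drive_tool", "body": {"increments": [[0,0,0.015,0],[0,0,0.03,0],[0,0,0.04,0],[0,0,0.04,0],[0,0,0.03,0],[0,0,0.015,0],[0,0,0,0],[0,0,0,0]]}}

```text
time_s: 27.15
ee_pos: [614.2, 211.5, 318.8]
tcp_rot: [-0.0, 0.724, 0.689, -0.0]
wrist_force: [0.5, -1.2, -7.7]
gripper_width: 23.6
grip_force: 45.0
```

```bash
python3 - <<'E'
from h import *
from scipy.spatial.transform import Rotation as R
from scipy.optimize import least_squares
def pose(p,q):
    T=np.eye(4);T[:3,:3]=R.from_quat([q[1],q[2],q[3],q[0]]).as_matrix();T[:3,3]=p;return T
s=telemetry.observe();K,k1,Tc=cal('wrist')
X=np.linalg.inv(pose(s['ee_pos'],s['tcp_rot']))@Tc
T1=pose([472.03,-364.55,301.57],[2.06e-4,.981968665,.189043261,-3.8e-4])@X
def fit(im,c,box):
    h=cv2.cvtColor(im,cv2.COLOR_BGR2HSV);m=cv2.inRange(h,(2,110,60),(14,255,255));M=np.zeros_like(m);l,t,r,b=box;M[t:b,l:r]=m[t:b,l:r]
    k=max(cv2.findContours(M,cv2.RETR_EXTERNAL,cv2.CHAIN_APPROX_NONE)[0],key=cv2.contourArea);k=cv2.convexHull(k)[:,0]
    k=[p for p in k if 3<p[0]<636 and 3<p[1]<476]
    P=np.array([onz(c,p+np.array([.5,.5])*0,20)[:2] for p in k])
    f=least_squares(lambda v:np.hypot(*(P-v[:2]).T)-v[2],[546,-138,100],loss='soft_l1');f2=least_squares(lambda v:np.hypot(*(P-v).T)-100,[546,-138],loss='soft_l1')
    print(f.x.round(1),f2.x.round(1),np.abs(f.fun).mean().round(2),len(k))
fit(cv2.imread('pics/top0.png'),cal('top'),(310,200,420,305))
fit(cv2.imread('pics/scene0.png'),cal('scene'),(235,260,335,340))
fit(cv2.imread('pics/w1.png'),(K,k1,T1),(30,0,250,150))
top=snap('top');print(telemetry.observe()['ee_pos'],s['wrist_force'])
E
```

```text
[ 545.7 -138.5   98.4] [ 545.3 -138.6] 0.34 40
[ 545.3 -144.5  102.7] [ 544.5 -142.3] 2.09 33
[ 544.8 -140.7  100.2] [ 544.6 -140.7] 0.55 32
[614.20210862 211.50780149 318.7197096 ] [ 0.52985418 -1.23413047 -7.73221971]
```

Emit:
{"method": "drive_tool", "body": {"increments": [[-0.0013,-0.0107,0,0],[-0.0027,-0.0214,0,0],[-0.004,-0.0321,0,0],[-0.0053,-0.0428,0,0],[-0.0067,-0.0535,0,0],[-0.008,-0.0642,0,0],[-0.0093,-0.0749,0,0],[-0.0107,-0.0856,0,0],[-0.012,-0.0963,0,0],[-0.0133,-0.107,0,0]]}}

```text
time_s: 28.45
ee_pos: [595.7, 63.0, 319.4]
tcp_rot: [0.0, 0.724, 0.689, -0.0]
wrist_force: [0.2, -0.5, -7.4]
gripper_width: 23.7
grip_force: 45.0
```

Emit:
{"method": "drive_tool", "body": {"increments": [[-0.0147,-0.1177,0,0],[-0.0147,-0.1177,0,0],[-0.0133,-0.107,0,0],[-0.012,-0.0963,0,0],[-0.0107,-0.0856,0,0],[-0.0093,-0.0749,0,0],[-0.008,-0.0642,0,0],[-0.0067,-0.0535,0,0],[-0.0053,-0.0428,0,0],[-0.004,-0.0321,0,0]]}}

```text
time_s: 29.7
ee_pos: [571.3, -133.7, 319.2]
tcp_rot: [-0.0, 0.724, 0.689, 0.0]
wrist_force: [-0.1, 0.5, -7.5]
gripper_width: 23.8
grip_force: 45.0
```

Emit:
{"method": "drive_tool", "body": {"increments": [[-0.0027,-0.0214,0,0],[-0.0013,-0.0107,0,0],[0,0,0,0],[0,0,0,0],[0,0,0,0]]}}

```text
time_s: 30.32
ee_pos: [570.4, -141.0, 319.3]
tcp_rot: [-0.0, 0.724, 0.69, 0.0]
wrist_force: [0.1, 1.3, -7.6]
gripper_width: 24.1
grip_force: 45.0
```

```bash
python3 - <<'E'
from h import *
snap('wrist','a4.png');avg(4,'wrist');lidflow('a1.png','a4.png')
c=cal('wrist')
U=np.array([np.cos(np.radians(-3)),np.sin(np.radians(-3)),0])
h=cv2.cvtColor(cv2.imread('pics/a4.png'),cv2.COLOR_BGR2HSV)
m=cv2.inRange(h,(15,100,90),(35,255,255));m[:,:350]=0;m[260:]=0
z=telemetry.observe()['ee_pos'][2]-91-8
p=np.argwhere(m)[:,::-1].mean(0); P=onz(c,p,z);print('plug',p,P,'centre',P-75*U)
E
```

```text
t 30.57 pos [ 570.41 -141.2   319.24] yaw 87.18 F [ 0.281  0.148 -7.789] sd [0.41 0.45 0.44] M [ 0.0189 -0.1101  0.0019] sdM [0.04  0.03  0.015]
left 0.1 -0.24 0.991; plug -0.56 -0.38 0.803; right 0.14 0.01 0.991; 
plug [391.99445471 238.22550832] [ 618.83236629 -144.3067334   220.23400405] centre [ 543.93515119 -140.38153668  220.23400405]
```

Emit:
{"method": "drive_tool", "body": {"increments": [[0.0005,0,-0.02,0],[0.0005,0.0005,-0.04,0],[0.0005,0.0005,-0.06,0],[0,0,-0.08,0],[0,0,-0.1,0],[0,0,-0.1,0],[0,0,-0.1,0],[0,0,-0.08,0],[0,0,-0.05,0],[0,0,-0.025,0]]}}

```text
time_s: 31.82
ee_pos: [570.7, -141.0, 154.7]
tcp_rot: [-0.0, 0.724, 0.689, -0.0]
wrist_force: [0.1, -0.0, -7.5]
gripper_width: 23.8
grip_force: 45.0
```

Emit:
{"method": "drive_tool", "body": {"increments": [[0,0,-0.01,0],[0,0,0,0],[0,0,0,0]]}}

```text
time_s: 32.2
ee_pos: [571.3, -141.2, 153.7]
tcp_rot: [0.001, 0.724, 0.689, 0.0]
wrist_force: [0.3, -0.4, -7.7]
gripper_width: 23.8
grip_force: 45.0
```

```bash
python3 - <<'E'
from h import *
w=snap('wrist','a5.png');avg(3,'wrist');lidflow('a1.png','a5.png')
c=cal('wrist')
for r,z in((100,20),(91,20)):
    q=np.array([proj(c,[544.7+r*np.cos(t),-140.2+r*np.sin(t),z]) for t in np.linspace(0,2*np.pi,60)]).round().astype(int)
    cv2.polylines(w,[q],True,(255,255,0),1)
cv2.imwrite('pics/a5v.png',w)
E
```

```text
t 32.4 pos [ 571.03 -141.24  153.42] yaw 87.16 F [ 0.417  0.033 -7.188] sd [0.26 0.68 0.18] M [ 0.0023 -0.1224 -0.0032] sdM [0.007 0.042 0.02 ]
left 0.28 -0.44 0.981; plug 0.47 0.23 0.601; right 0.2 0.09 0.99;
```

View pics/a5v.png

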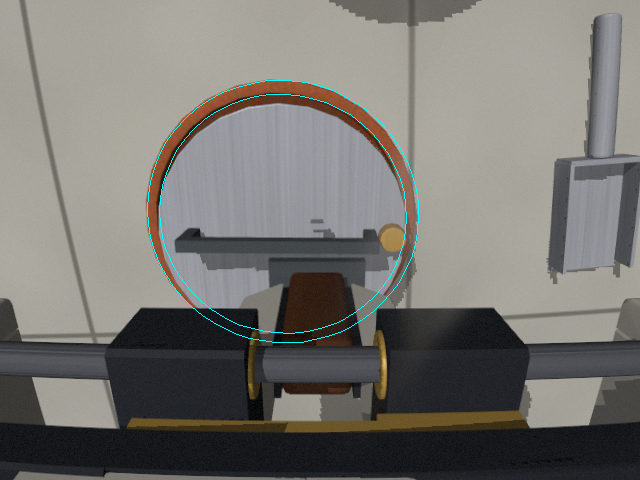

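Emit:
{"method": "drive_tool", "body": {"increments": [[0,0,-0.012,0],[0,0,-0.02,0],[0,0,-0.02,0],[0,0,-0.014,0],[0,0,-0.01,0],[0,0,-0.006,0],[0,0,-0.006,0],[0,0,-0.006,0],[0,0,-0.006,0],[0,0,-0.006,0]]}}

```text
time_s: 33.65
ee_pos: [571.7, -141.1, 127.3]
tcp_rot: [0.001, 0.724, 0.689, 0.001]
wrist_force: [0.0, -0.2, -0.9]
gripper_width: 23.9
grip_force: 45.0
```

Emit:
{"method": "drive_tool", "body": {"increments": [[0,0,-0.006,0],[0,0,-0.006,0],[0,0,-0.006,0],[0,0,0,0],[0,0,0,0],[0,0,0,0]]}}

```text
time_s: 34.4
ee_pos: [570.8, -141.1, 122.0]
tcp_rot: [0.0, 0.724, 0.689, 0.0]
wrist_force: [-0.4, 0.6, -1.1]
gripper_width: 24.2
grip_force: 45.0
```

```bash
python3 - <<'E'
from h import *
snap('wrist','a6.png');avg(5,'wrist')
E
```

```text
t 34.7 pos [ 570.79 -141.15  122.01] yaw 87.16 F [-0.114 -0.52  -1.511] sd [0.56 0.42 0.3 ] M [-0.0148 -0.1279 -0.0118] sdM [0.015 0.027 0.021]
```

Emit:
{"method": "drive_tool", "body": {"increments": [[0,0,-0.004,0],[0,0,-0.002,0],[-0.0005,-0.01,0,0],[-0.001,-0.02,0,0],[-0.0015,-0.03,0,0],[-0.0015,-0.03,0,0],[-0.0015,-0.03,0,0],[-0.0015,-0.03,0,0],[-0.0005,-0.01,0,0],[0,0,0,0]]}}

```text
time_s: 35.95
ee_pos: [568.7, -181.3, 120.4]
tcp_rot: [-0.0, 0.724, 0.689, 0.0]
wrist_force: [-0.6, -0.3, -2.2]
gripper_width: 24.1
grip_force: 45.0
```

Emit:
{"method": "drive_tool", "body": {"increments": [[0,0,0.04,0],[0,0,0.08,0],[0,0,0.15,0],[0,0,0.2,0],[0,0,0.2,0],[0,0,0.14,0],[0,0,0.03,0],[0,0,0,0]]}}

```text
time_s: 36.95
ee_pos: [568.6, -181.0, 330.7]
tcp_rot: [0.0, 0.724, 0.69, -0.0]
wrist_force: [0.4, -0.6, -2.2]
gripper_width: 24.0
grip_force: 45.0
```

```bash
python3 - <<'E'
from h import *
avg(3,'wrist');w=snap('wrist');c=cal('wrist')
h=cv2.cvtColor(w,cv2.COLOR_BGR2HSV);m=cv2.inRange(h,(15,100,90),(32,255,255));m[260:]=0
k=max(cv2.findContours(m,0,2)[0],key=cv2.contourArea);p=k[:,0].mean(0)
U=np.array([np.cos(np.radians(-2.85)),np.sin(np.radians(-2.85)),0]);P=onz(c,p,30);print('plug',p,P,'lid centre',P-75*U)
cv2.imwrite('pics/a7.png',w)
E
```

```text
t 37.1 pos [ 567.88 -181.11  329.11] yaw 87.17 F [-0.103 -0.603 -2.634] sd [0.41 0.27 0.43] M [-0.031  -0.081   0.0108] sdM [0.02  0.029 0.031]
plug [363.52173913 148.08695652] [ 619.09795869 -144.32360267   30.        ] lid centre [ 544.19072412 -140.59449963   30.        ]
```

Emit:
{"method": "drive_tool", "body": {"increments": [[-0.04,-0.07,0,0.0068],[-0.05,-0.09,0,0.0068],[-0.05,-0.09,0,0.0068],[-0.05,-0.09,0,0.0068],[-0.05,-0.09,0,0.0068],[-0.05,-0.09,0,0.0068],[-0.05,-0.09,0,0.0068],[-0.03,-0.06,0,0.0068],[-0.02,-0.04,0,0.0067],[-0.0096,-0.0164,0,0.0067]]}}

```text
time_s: 38.4
ee_pos: [467.8, -363.6, 329.0]
tcp_rot: [-0.001, 0.562, 0.827, 0.0]
wrist_force: [0.1, -0.0, -1.6]
gripper_width: 23.8
grip_force: 45.0
```

Emit:
{"method": "drive_tool", "body": {"increments": [[0,0,0,0],[0,0,0,0],[0,0,0,0]]}}

```text
time_s: 38.78
ee_pos: [469.1, -362.2, 330.3]
tcp_rot: [-0.0, 0.562, 0.827, 0.0]
wrist_force: [0.8, 0.4, -1.8]
gripper_width: 23.8
grip_force: 45.0
```

```bash
python3 - <<'E'
from h import *
avg(6,'top')
E
```

```text
t 39.08 pos [ 469.01 -362.48  330.51] yaw 111.59 F [ 0.362  0.156 -1.742] sd [0.16 0.49 0.41] M [ 0.0086 -0.1361 -0.0143] sdM [0.037 0.014 0.037]
```

Emit:
{"method": "drive_tool", "body": {"increments": [[-0.0034,-0.001,-0.06,0],[0,0,-0.12,0],[0,0,-0.14,0],[0,0,-0.12,0],[0,0,-0.1,0],[0,0,-0.08,0],[0,0,-0.06,0],[0,0,-0.05,0],[0,0,-0.03,0],[0,0,-0.02,0]]}}

```text
time_s: 40.33
ee_pos: [468.3, -363.1, 135.4]
tcp_rot: [0.0, 0.562, 0.827, 0.0]
wrist_force: [0.6, 0.6, -2.4]
gripper_width: 23.8
grip_force: 45.0
```

Emit:
{"method": "drive_tool", "body": {"increments": [[0,0,-0.008,0],[0,0,-0.006,0],[0,0,-0.002,0],[0,0,0,0],[0,0,0,0]]}}

```text
time_s: 40.95
ee_pos: [468.1, -363.0, 131.6]
tcp_rot: [0.0, 0.562, 0.827, -0.0]
wrist_force: [1.0, -0.3, -2.5]
gripper_width: 24.2
grip_force: 45.0
```

```bash
python3 - <<'E'
from h import *
avg(5,'top')
E
```

```text
t 41.2 pos [ 468.04 -363.03  131.55] yaw 111.57 F [ 0.004 -0.141 -2.424] sd [0.34 0.46 0.29] M [-0.0013 -0.1419  0.0269] sdM [0.035 0.034 0.023]
```

Still carrying the lifter's weight, so I go down to the cheeks by half millimetres and release.

Emit:
{"method": "drive_tool", "body": {"increments": [[0,0,-0.002,0],[0,0,-0.001,0],[0,0,0,0],[0,0,0,0],[0,0,0,0]]}}

```text
time_s: 41.82
ee_pos: [468.1, -363.0, 131.0]
tcp_rot: [0.0, 0.562, 0.827, -0.0]
wrist_force: [-1.5, 1.3, 2.4]
gripper_width: 23.7
grip_force: 45.0
```

Emit:
{"method": "drive_tool", "body": {"increments": [[0,0,0,0],[0,0,0,0],[0,0,0,0],[0,0,0,0],[0,0,0,0]], "jaw": 0.6}}

```text
time_s: 42.45
ee_pos: [468.0, -363.0, 130.7]
tcp_rot: [-0.0, 0.562, 0.827, 0.0]
wrist_force: [0.7, 0.4, -0.6]
gripper_width: 54.9
grip_force: 0.0
```

Emit:
{"method": "drive_tool", "body": {"increments": [[0,0,0.04,0],[0,0,0.1,0],[0,0,0.2,0],[0,0,0.24,0],[0,0,0.24,0],[0,0,0,0],[0,0,0,0]]}}

```text
time_s: 43.32
ee_pos: [467.8, -362.9, 335.9]
tcp_rot: [0.0, 0.562, 0.827, -0.0]
wrist_force: [-0.6, -0.1, -0.4]
gripper_width: 55.4
grip_force: 0.0
```

```bash
python3 - <<'E'
from h import *
w=snap('wrist');c=cal('wrist');s=telemetry.observe();print(s['time_s'],s['ee_pos'],s['wrist_force'])
t=snap('top')
o=np.array([468.1,-363.,0]);a=np.radians(111.6);Y=np.array([np.cos(a),np.sin(a),0]);X=np.array([np.sin(a),-np.cos(a),0])
for z,hx,hy in((175,12,11),(115,22,15)):
  q=np.array([proj(c,o+X*i*hx+Y*j*hy+[0,0,z]) for i,j in((-1,-1),(1,-1),(1,1),(-1,1))])
  cv2.polylines(w,[q.round().astype(int)],True,(255,255,0),1)
cv2.imwrite('pics/end.png',np.hstack([cv2.resize(w[100:400,160:480],(400,375)),cv2.resize(t[180:330,310:510],(400,375)) if 0 else cv2.resize(t[190:310,310:480],(400,375))]))
E
```

```text
43.375 [ 467.30891541 -362.84320678  334.92658753] [ 0.12207619  0.00152991 -0.77373202]
```

View pics/end.png

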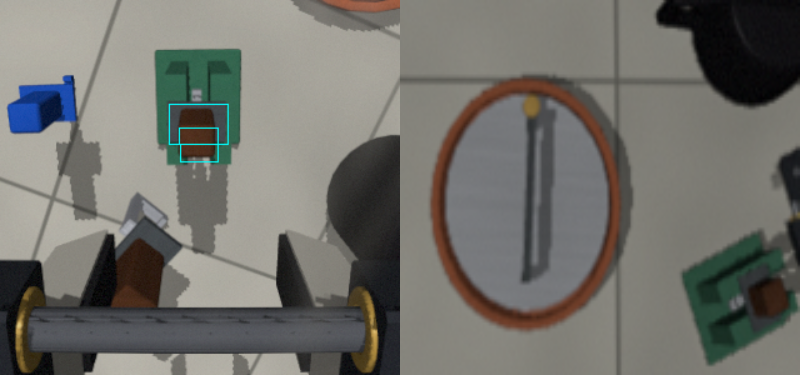

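The lifter hangs upright in the stand, with the overlay matching at crop (198,145). The lid lies flat and centred in the saucer at crop (528,205).

```bash
python3 -c "
from cell import ticket
print(ticket.close_job())"
```

```text
the job is handed in; nothing more can be done
None
```

The job is handed in: the lid was lifted level at its balance point, about 26 mm from the middle towards the plug, and lies flat in the saucer, and the lifter hangs back in its stand. The hand-in gave no verdict.

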